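Put the mixed-up gearbox parts back in their own dishes

TASK

The three gearbox parts on the bench stand in one another's dishes. Swap them round so that the piston stands in the yellow dish, the gear in the blue one and the carrier in the green one, each upright and flat on the dish floor, using the empty grey dish as the waiting place on the way and leaving it empty again. Set each part down gently rather than dropping it, and leave the valve body, the oil can and the tub of grease undisturbed.

Things in the scene. Friction and masses are not known exactly. Their poses are not given: they have to be found in the camera images.
- piston: Accumulator piston of bare aluminium with a yellow seal round its flange and a yellow dot on top of the hub. Rigid and round: a flange 56 mm in diameter and 14 mm thick at the bottom, and a straight round hub, 26 mm in diameter, rising from it to 52 mm above the underside (grip it by the hub, from above). Origin: centre of the underside; z up along the hub; yaw does not matter.
- gear: Toothed steel sun gear with a blue ring on top of the flange and a blue dot on top of the hub. Rigid and round: a flange 56 mm in diameter and 14 mm thick at the bottom, and a straight round hub, 26 mm in diameter, rising from it to 52 mm above the underside (grip it by the hub, from above). Origin: centre of the underside; z up along the hub; yaw does not matter.
- carrier: Brass planet carrier with a green plate on the flange (three small steel pin heads in it) and a green dot on top of the hub. Rigid and round: a flange 56 mm in diameter and 14 mm thick at the bottom, and a straight round hub, 26 mm in diameter, rising from it to 52 mm above the underside (grip it by the hub, from above). Origin: centre of the underside; z up along the hub; yaw does not matter.
- dish_yellow: Yellow round magnetic parts dish, the place of the piston. It clings to the steel bench and does not move. Outside diameter 96 mm at the rim, 16 mm high; inside diameter 80 mm at the floor; the inner floor is 4 mm above the bench. Origin: centre of its underside, on the bench.
- dish_blue: Blue round magnetic parts dish, the place of the gear. It clings to the steel bench and does not move. Outside diameter 96 mm at the rim, 16 mm high; inside diameter 80 mm at the floor; the inner floor is 4 mm above the bench. Origin: centre of its underside, on the bench.
- dish_green: Green round magnetic parts dish, the place of the carrier. It clings to the steel bench and does not move. Outside diameter 96 mm at the rim, 16 mm high; inside diameter 80 mm at the floor; the inner floor is 4 mm above the bench. Origin: centre of its underside, on the bench.
- dish_grey: Grey round magnetic parts dish, empty at the start, the waiting place. It clings to the steel bench and does not move. Outside diameter 96 mm at the rim, 16 mm high; inside diameter 80 mm at the floor; the inner floor is 4 mm above the bench. Origin: centre of its underside, on the bench.
- valve_body: Aluminium valve body lying flat and loose on the bench, 110 x 80 x 26 mm. Origin: centre of the underside. To be left alone.
- oil_can: Small red oil can, loose and upright, body 62 mm in diameter, 130 mm high to the tip of its thin spout, which reaches 31 mm from the axis along its y; the handle reaches 45 mm the other way. Origin: centre of the underside. To be left alone.
- tub: White round tub of grease with a blue band, closed, loose, 90 mm in diameter and 78 mm high. Origin: centre of the underside. To be left alone.
Not all that is in view belongs to the job. Several things look just like the dish_green: the one meant starts nearest to the robot's base.

How it is judged (in metres and radians):
On the way:
1. one of the parts has been set down and released in the grey dish (((horizontal distance between piston and dish_grey below 0.018 m and z of piston in the frame of dish_grey below 0.009 m and angle between piston's own z axis and vertical below 0.12 rad and linear speed of piston below 0.03 m/s and contact force between the fingers and piston below 0.1 N) or (horizontal distance between gear and dish_grey below 0.018 m and z of gear in the frame of dish_grey below 0.009 m and angle between gear's own z axis and vertical below 0.12 rad and linear speed of gear below 0.03 m/s and contact force between the fingers and gear below 0.1 N) or (horizontal distance between carrier and dish_grey below 0.018 m and z of carrier in the frame of dish_grey below 0.009 m and angle between carrier's own z axis and vertical below 0.12 rad and linear speed of carrier below 0.03 m/s and contact force between the fingers and carrier below 0.1 N))), for 0.2 s.
At the end, for the whole second after the job is handed in: Piston in the yellow dish, gear in the blue, carrier in the green: each within 18 mm of the dish's centre, flat on its floor (underside less than 9 mm above the dish's underside), upright within 0.12 rad, released and at rest; the grey dish is thereby empty (horizontal distance between piston and dish_yellow below 0.018 m and z of piston in the frame of dish_yellow below 0.009 m and angle between each of piston, gear, carrier's own z axis and vertical below 0.12 rad and linear speed of each of piston, gear, carrier below 0.03 m/s and contact force between the fingers and piston below 0.1 N and horizontal distance between gear and dish_blue below 0.018 m and z of gear in the frame of dish_blue below 0.009 m and contact force between the fingers and gear below 0.1 N and horizontal distance between carrier and dish_green below 0.018 m and z of carrier in the frame of dish_green below 0.009 m and contact force between the fingers and carrier below 0.1 N); the robot touches nothing.
It fails at once if the valve body is shifted more than 25 mm or tipped (distance of valve_body from where it was at the start of the episode above 0.025 m or angle between valve_body's own z axis and vertical above 0.3 rad).
It fails at once if the oil can is shifted more than 25 mm or tipped (distance of oil_can from where it was at the start of the episode above 0.025 m or angle between oil_can's own z axis and vertical above 0.3 rad).
It fails at once if the tub is shifted more than 25 mm or tipped (distance of tub from where it was at the start of the episode above 0.025 m or angle between tub's own z axis and vertical above 0.3 rad).
It fails at once if a part is dropped (from more than about 4 cm) ((linear speed of piston above 0.8 m/s and height (world z) of piston below 0.04 m) or (linear speed of gear above 0.8 m/s and height (world z) of gear below 0.04 m) or (linear speed of carrier above 0.8 m/s and height (world z) of carrier below 0.04 m)).
It also fails if it takes over 106 s, if anything falls off the work surface, if the arm or the gripper's body presses on something with over 40 N, if the wrist force passes 120 N, or if a joint passes its speed limit or range.

ROBOT

A 6-joint arm with a two-finger parallel gripper is mounted at the origin on the work surface. World frame = base frame: x ahead of the robot, y to its left, z up, the work surface at z = 0. Lengths are in mm, angles in rad, forces in N, time in s.
With the tool pointing down it reaches from about 275 to 750 mm from the base axis. Payload 10.2 kg.
Tool frame: the origin (TCP) lies between the finger pads; the fingertips stand 17 mm ahead of it and the grasp point (between the pads) lies 2 mm behind it; y points along the fingers, x is the direction in which the jaws open and shut, and the axes are right-handed (so a half turn about y gives the same grasp; the last joint's range is limited). The gripper opens to 85 mm and grips with 20 to 120 N. Pads are 22 mm wide; open, the fingers measure 114 mm over their backs; the gripper's body (76 mm by 85 mm) begins 54 mm behind the grasp point. The pads swing forward as they close: fully open they stand 13 mm farther back than shut.
Start: joints at [0.989, 0.313, 1.498, -0, 1.331, -0.223], TCP at [184.367, 491.569, 248.294] pointing down, gripper open.
Joint ranges: [-2.94, 2.94], [-0.97, 2.17], [0.19, 2.56], [-1.23, 4.37], [0.02, 3.11], [-2.88, 2.88]. Speed limits (rad/s): [2.39, 2.39, 3.01, 3.14, 3.14, 3.14].

INTERFACE

Orientations are given as a unit quaternion [w, x, y, z].
In Python, from rig import ctrl gives the robot as it stands.
- The arm moves only by the tool jog_arm, never from a script. Its argument "targets" is a list of rows, each an object with "offset": the shift along the tool's x, y, z in m, a list of three; "yaw": the turn about the tool's y in rad. In form: [{"offset": [dx, dy, dz], "yaw": yaw}, ...]. A call has 1 to 12 rows; each row is the pose to reach, as a shift and turn from the pose measured when the call began, along the tool's axes at that moment; what a row does not reach only later rows make up. A row lasts 1/12 s, in which the tool goes at most 41.7 mm and 7.16 degrees, less where a joint would pass 70% of its speed; a pose out of reach is approached as far as the arm can. A call with a gripper value outside its range is refused whole. "fingers" is the finger opening in m, from 0 to 0.0854, set as the call begins (left out, the last holds). The fingers move at their own pace and stop on an object; "grip_force" is the grip in N (left out, the last holds). Time passes only in rows, so rows that repeat a pose let the fingers close. It gives the time, the measured TCP pose, the force and the opening at its end, in the units of the state.
- ctrl.sense(): the state, without advancing time (a new reading comes with each control period).
- ctrl.capture(name): name is "scene" or "top" or "wrist"; returns a dict with "img" (400x640x3 uint8, red, green, blue), "intrinsics" (3x3 intrinsics, pixels), "k1" (the pictures are not rectified: a ray, as slopes to the right and down, at radius r is drawn at 1 + k1 r^2 times it, then the intrinsics apply), "T" (4x4, takes a point from camera to world coordinates); the wrist camera has in their place "mount" (4x4, takes a point from camera to tool coordinates, whose origin is the TCP and whose axes are the tool frame's). Camera axes: x right, y up, looking along -z (the intrinsics and any distortion apply to the point x, -y, -z); pixel columns grow to the right and rows downward; lengths in mm; the calibration is good to about 2 mm. A picture is of the moment at which its call begins: read the wrist's pose just before it. There is no depth.
- ctrl.finish_job(): hands the job in, once; it reports no verdict.
Trained networks look in the newest picture that a camera, given by its name, has taken for a name from the list of things; names that differ only in an ending like _2 or _b are one class to them, and where a whole thing is asked for, a point or a joint stands for the part that bears it (a point fixed in the world has none). Each returns a list of dicts, best first, with "score" (0 to 1); they miss things now and then, are a little off and sometimes report something else, mostly with a low value. They report only what shows in the picture. A call takes as long as a camera call. They do not tell look-alikes from the thing itself.
- ctrl.boxes_of(camera, target): "box" ([left, top, right, bottom] in pixels, round what is visible of it).
- ctrl.regions_of(camera, target): "region" (400x640 bool, what is visible of it) and "box" ([left, top, right, bottom] in pixels, round what is visible of it).
The state is a dict: "time_s": time; "joints": joint angles; "dq": joint speeds; "tau": joint torques, N m; "eef_pos": TCP position; "ee_rot": TCP orientation; "force": force on the tool from outside, world axes, zero at the start; "wrist_torque": the same for the moment, N m; "grip_width": opening from 0.0 (shut) to 1.0 (fully open).
Only numpy, scipy, OpenCV 4.12 (cv2) and the standard library are available. Lean on these libraries where they do the work, as an engineer would, in place of code of your own. Each camera call takes 0.05 s, during which the arm holds its last target.

## Working session

There is one attempt and no reset: what is moved stays moved. The work goes in short steps, Python scripts to look and compute and a tool call to move; the robot and the scene stay as the last step left them, time stands still between calls to the robot, and variables do not carry over. Pictures are saved under pics/ and viewed, and the job is handed in when it is done.

Besides the shell and the picture viewer there is one more tool, called after "Request:" as name(argument=value, ...) on one line, values as JSON. jog_arm: Moves the arm, as the interface text tells. Its arguments: {"type":"object","properties":{"targets":{"type":"array"},"fingers":{"type":"number"},"grip_force":{"type":"number"}},"required":["targets"]}

```bash
ls; mkdir -p pics
python3 - <<'E'
from rig import ctrl
import cv2
s=ctrl.sense()
print({k:(v if not hasattr(v,'tolist') else v.tolist()) for k,v in s.items()})
for n in ("top","scene"):
    c=ctrl.capture(n); cv2.imwrite(f"pics/{n}0.png",c["img"][:,:,::-1]); print(n,c["intrinsics"],c["k1"],c["T"])
E
```

```text
pics
{'time_s': 0.0, 'joints': [0.9885897159030451, 0.3134706132650286, 1.4984617323842193, 2.009713560989875e-05, 1.33100269215281, -0.22336640794424864], 'dq': [0.0015095859069438162, -0.0005670994305772483, -0.0020991800227150303, -9.107839706894139e-06, -0.0007077537943023421, 0.0002422230807805278], 'tau': [0.0029165681189624593, -41.22546672821045, -25.975334644317627, -3.2653853168085334e-05, 0.004133674374315888, 1.3226839996605122e-05], 'eef_pos': [184.22732022881686, 491.3553737738873, 247.71523814931865], 'ee_rot': [-0.5810332239525464, 0.5813748019692999, 0.40229982107553797, -0.40318554817981445], 'force': [-0.6763883354885799, 0.3376806679221877, 0.13388356995334882], 'wrist_torque': [3.6750765318665936e-05, 0.05550756763952368, 0.02036596867617584], 'grip_width': 0.9976024384673198}
top [[420.67366667   0.         322.97094017]
 [  0.         420.67366667 191.07430777]
 [  0.           0.           1.        ]] -0.018433085220935043 [[-9.61343388e-03  9.85783754e-01 -1.67743770e-01  4.21042780e+02]
 [-9.99952623e-01 -9.73348116e-03  1.06536497e-04 -3.95487031e+01]
 [-1.52770888e-03  1.67736847e-01  9.85830622e-01  1.02027158e+03]
 [ 0.00000000e+00  0.00000000e+00  0.00000000e+00  1.00000000e+00]]
scene [[417.91126179   0.         322.23041724]
 [  0.         417.91126179 194.41951959]
 [  0.           0.           1.        ]] -0.0222898462941514 [[-6.61849545e-01 -4.50084885e-01  5.99482090e-01  1.27054451e+03]
 [ 7.49601473e-01 -4.05110946e-01  5.23433619e-01  5.57393736e+02]
 [ 7.26719678e-03  7.95806960e-01  6.05506788e-01  6.99503456e+02]
 [ 0.00000000e+00  0.00000000e+00  0.00000000e+00  1.00000000e+00]]
```

View pics/top0.png

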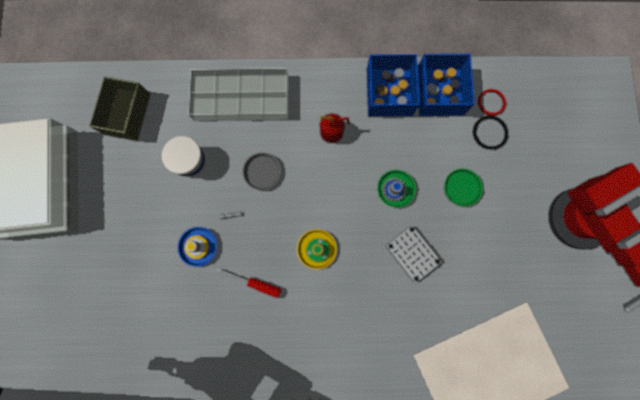

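View pics/scene0.png

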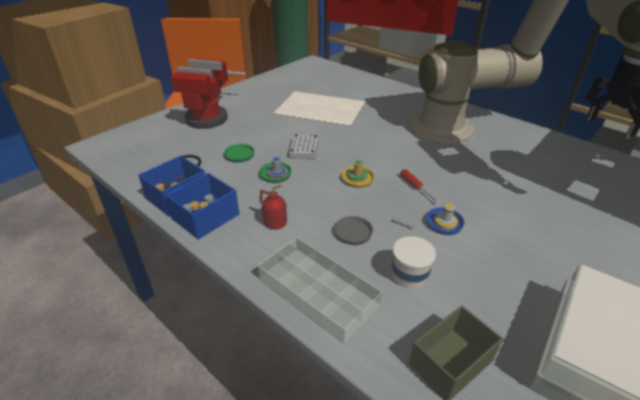

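The top view shows the gear in the green dish (397,189), the carrier in yellow (318,249) and the piston in blue (199,247). The grey dish is empty (263,172), and there is an empty green look-alike at (464,188). Next I'll measure the positions.

```bash
cat > h.py <<'E'
from rig import ctrl
import numpy as np, cv2
from scipy.spatial.transform import Rotation as R
def ray(c,T,u,v):
    K=c["intrinsics"];d=np.array([(u-K[0,2])/K[0,0],(v-K[1,2])/K[1,1]]);p=d.copy()
    for _ in range(10): p=d/(1+c["k1"]*(p@p))
    return T[:3,3],T[:3,:3]@np.array([p[0],-p[1],-1])
def at(c,T,u,v,z):
    o,d=ray(c,T,u,v);return o+d*(z-o[2])/d[2]
def proj(c,T,P):
    q=np.linalg.inv(T)@np.append(P,1);p=np.array([q[0],-q[1]])/-q[2]
    p=p*(1+c["k1"]*(p@p));K=c["intrinsics"];return np.array([K[0,0]*p[0]+K[0,2],K[1,1]*p[1]+K[1,2]])
def toolT():
    s=ctrl.sense();q=np.array(s["ee_rot"]);T=np.eye(4)
    T[:3,:3]=R.from_quat(q[[1,2,3,0]]).as_matrix();T[:3,3]=s["eef_pos"];return T
E
python3 - <<'E'
from h import *
names=["dish_yellow","dish_blue","dish_green","dish_grey","piston","gear","carrier","valve_body","oil_can","tub"]
for n in ("top","scene"):
    c=ctrl.capture(n);T=c["T"]
    for t in names:
        z={"d":16,"v":26,"o":50,"t":78}.get(t[0],14) if t not in("tub","valve_body") else (78 if t=="tub" else 26)
        for r in ctrl.regions_of(n,t)[:3]:
            m=r["region"];
            pts=cv2.findNonZero(m.astype(np.uint8))
            h=cv2.convexHull(pts);(e,ax,a)=cv2.fitEllipse(h) if len(h)>4 else ((0,0),0,0)
            print(n,t,round(r["score"],2),np.round(r["box"]),np.round(e,1),np.round(ax,1),"at z",z,np.round(at(c,T,*e,z)[:2]))
T=toolT();print(np.round(T,3))
c=ctrl.capture("wrist");print(c["mount"],c["intrinsics"],c["k1"]);cv2.imwrite("pics/w0.png",c["img"][:,:,::-1])
E
```

```text
top dish_yellow 0.65 [298. 228. 336. 273.] [316.1 249. ] [40.6 40.9] at z 16 [453. -22.]
top dish_yellow 0.5 [242. 155. 282. 189.] [261.5 171.4] [38.  38.4] at z 16 [642. 110.]
top dish_yellow 0.24 [325. 112. 347. 144.] [332.8 127.7] [28.5 31.4] at z 16 [751. -66.]
top dish_blue 0.73 [173. 228. 218. 267.] [196.8 246.3] [39.  40.7] at z 16 [462. 261.]
top dish_blue 0.25 [163. 137. 205. 175.] [183.3 156.7] [37.2 46.3] at z 16 [681. 303.]
top dish_green 0.74 [444. 167. 482. 209.] [462.7 187.4] [37.6 40.4] at z 16 [ 598. -379.]
top dish_green 0.64 [374. 172. 415. 206.] [395.7 188.5] [38.2 39.7] at z 16 [ 597. -216.]
top dish_green 0.18 [295. 229. 335. 273.] [315.7 249.1] [39.5 40.1] at z 16 [453. -21.]
top dish_grey 0.56 [243. 155. 281. 190.] [261.1 171.2] [37.7 38.5] at z 16 [643. 111.]
top piston 0.77 [186. 239. 207. 259.] [196.4 246.3] [23.  24.2] at z 14 [462. 263.]
top gear 0.69 [383. 180. 404. 201.] [393.1 189.5] [21.2 21.4] at z 14 [ 594. -210.]
top carrier 0.66 [308. 239. 327. 261.] [317.3 250.3] [22.2 23.5] at z 14 [450. -25.]
top valve_body 0.59 [384. 226. 442. 279.] [413.  253
[... 1114 characters left out ...]
 238. 436. 289.] [412.  261.6] [44.2 54.1] at z 78 [702. 305.]
[[ 3.51000e-01  0.00000e+00 -9.36000e-01  1.84367e+02]
 [ 9.36000e-01  0.00000e+00  3.51000e-01  4.91573e+02]
 [ 0.00000e+00 -1.00000e+00  0.00000e+00  2.48297e+02]
 [ 0.00000e+00  0.00000e+00  0.00000e+00  1.00000e+00]]
[[ 9.99999951e-01 -3.03970538e-04  7.33534478e-05 -4.81261622e-01]
 [ 1.67143949e-04  3.21350689e-01 -9.46960245e-01 -1.25841049e+02]
 [ 2.64275834e-04  9.46960211e-01  3.21350725e-01  8.18471854e+01]
 [ 0.00000000e+00  0.00000000e+00  0.00000000e+00  1.00000000e+00]] [[288.70083017   0.         317.4965104 ]
 [  0.         288.70083017 200.58452343]
 [  0.           0.           1.        ]] -0.02853130562362053
```

View pics/w0.png

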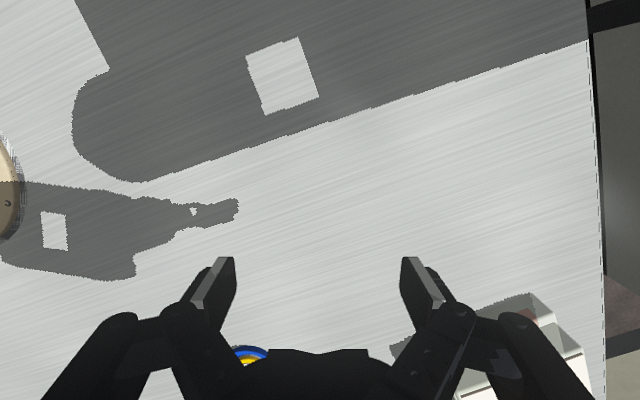

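Positions in mm: yellow about (457,-17), blue (465,263), green (600,-212), which is nearer the base than its look-alike, and grey (646,115). The tool's y axis points down. I'll move toward the carrier first and align the tool axes with the world on the way.

Request:
jog_arm(targets=[{"offset": [-0.03, 0.004, -0.034], "yaw": -0.12}, {"offset": [-0.06, 0.008, -0.068], "yaw": -0.24}, {"offset": [-0.09, 0.012, -0.102], "yaw": -0.359}, {"offset": [-0.12, 0.016, -0.136], "yaw": -0.359}, {"offset": [-0.15, 0.02, -0.17], "yaw": -0.359}, {"offset": [-0.18, 0.024, -0.204], "yaw": -0.359}, {"offset": [-0.21, 0.028, -0.238], "yaw": -0.359}, {"offset": [-0.24, 0.032, -0.272], "yaw": -0.359}, {"offset": [-0.27, 0.036, -0.306], "yaw": -0.359}, {"offset": [-0.3, 0.04, -0.34], "yaw": -0.359}, {"offset": [-0.33, 0.044, -0.374], "yaw": -0.359}, {"offset": [-0.35, 0.048, -0.4], "yaw": -0.359}], fingers=0.0854)

```text
time_s: 2.25
eef_pos: [413.9, 61.3, 205.1]
ee_rot: [-0.5, 0.5, 0.5, -0.5]
force: [0.7, 1.4, 0.8]
grip_width: 1.001
```

Request:
jog_arm(targets=[{"offset": [-0.03, 0.015, -0.011], "yaw": 0}, {"offset": [-0.06, 0.03, -0.022], "yaw": 0}, {"offset": [-0.081, 0.045, -0.031], "yaw": 0}, {"offset": [-0.081, 0.045, -0.031], "yaw": 0}, {"offset": [-0.081, 0.045, -0.031], "yaw": 0}])

```text
time_s: 2.67
eef_pos: [444.8, -20.4, 159.6]
ee_rot: [0.501, -0.5, -0.499, 0.499]
force: [0.4, 0.3, -0.1]
grip_width: 1.001
```

```bash
cat > look.py <<'E'
from h import *
import sys
def look(tag,items):
    Tt=toolT();c=ctrl.capture("wrist");T=Tt@c["mount"];img=c["img"].copy()
    print("tcp",np.round(Tt[:3,3],1),"xaxis",np.round(Tt[:3,0],3))
    for t in items:
        for r in ctrl.regions_of("wrist",t)[:2]:
            m=r["region"].astype(np.uint8);h=cv2.convexHull(cv2.findNonZero(m))
            e,ax,a=cv2.fitEllipse(h);z=16 if t[:4]=="dish" else 18
            print(t,round(r["score"],2),np.round(r["box"]),np.round(e,1),np.round(ax,1),"z",z,np.round(at(c,T,*e,z)[:2],1))
            if t[:4]!="dish":
                # top dot: colour blob
                hsv=cv2.cvtColor(c["img"],cv2.COLOR_RGB2HSV)
    cv2.imwrite(f"pics/{tag}.png",img[:,:,::-1]);np.savez(f"/tmp/{tag}.npz",T=T,K=c["intrinsics"],k1=c["k1"])
if __name__=="__main__": look(sys.argv[1],sys.argv[2:])
E
python3 look.py w1 carrier dish_yellow
```

```text
tcp [444.8 -20.4 159.6] xaxis [0.002 1.    0.001]
carrier 0.88 [286. 167. 341. 226.] [313.9 197.3] [55.4 56.4] z 18 [450.  -24.7]
dish_yellow 0.88 [268. 152. 364. 247.] [316.9 198.3] [91.9 95.4] z 16 [451.7 -21.7]
```

View pics/w1.png

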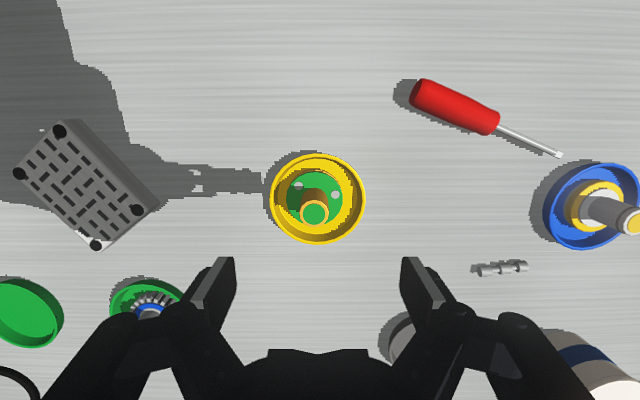

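The wrist view shows the carrier's green-dotted hub at (314,213) in the yellow dish at (317,198). The result agrees with the top camera. Next, the gear.

Request:
jog_arm(targets=[{"offset": [-0.032, 0, -0.023], "yaw": 0}, {"offset": [-0.064, 0, -0.046], "yaw": 0}, {"offset": [-0.096, 0, -0.07], "yaw": 0}, {"offset": [-0.128, 0, -0.093], "yaw": 0}, {"offset": [-0.16, 0, -0.117], "yaw": 0}, {"offset": [-0.192, 0, -0.14], "yaw": 0}, {"offset": [-0.192, 0, -0.14], "yaw": 0}, {"offset": [-0.192, 0, -0.14], "yaw": 0}])

```text
time_s: 3.48
eef_pos: [585.7, -211.0, 160.9]
ee_rot: [-0.499, 0.5, 0.501, -0.5]
force: [-1.3, 0.6, -0.0]
grip_width: 0.997
```

```bash
python3 - <<'E'
from h import *
d=np.load("/tmp/w1.npz");c=dict(intrinsics=d["K"],k1=float(d["k1"]))
print(at(c,d["T"],314,213,56))
E
python3 look.py w2 gear dish_green
```

```text
[451.68204046 -24.12149075  56.        ]
tcp [ 585.7 -211.   160.9] xaxis [-0.001  1.    -0.   ]
gear 0.64 [290. 173. 347. 227.] [318.2 199.4] [57.3 57.5] z 18 [ 593.8 -211.2]
dish_green 0.92 [267. 158. 360. 245.] [312.9 200.2] [90.2 94.8] z 16 [ 595.4 -216.3]
dish_green 0.91 [105. 158. 198. 247.] [151.7 201. ] [ 86.4 100.1] z 16 [ 596.4 -377.7]
```

View pics/w2.png

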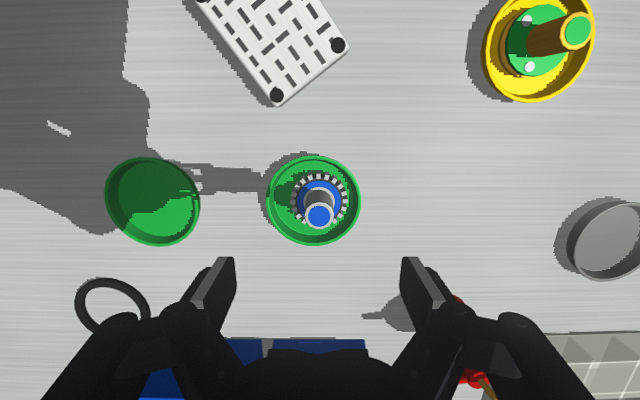

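The gear is in the green dish. Its hub top is at pixel (319,215), which puts it at about (594,-211) mm. I'll descend and grip.

Request:
jog_arm(targets=[{"offset": [0, 0.025, -0.008], "yaw": 0}, {"offset": [0, 0.05, -0.008], "yaw": 0}, {"offset": [0, 0.075, -0.008], "yaw": 0}, {"offset": [0, 0.1, -0.008], "yaw": 0}, {"offset": [0, 0.115, -0.008], "yaw": 0}, {"offset": [0, 0.12, -0.008], "yaw": 0}, {"offset": [0, 0.12, -0.008], "yaw": 0}, {"offset": [0, 0.12, -0.008], "yaw": 0}])

```text
time_s: 4.3
eef_pos: [593.6, -208.9, 43.1]
ee_rot: [-0.498, 0.5, 0.501, -0.5]
force: [1.4, -0.4, 0.8]
grip_width: 0.999
```

Request:
jog_arm(targets=[{"offset": [0, 0, 0], "yaw": 0}, {"offset": [0, 0, 0], "yaw": 0}, {"offset": [0, 0, 0], "yaw": 0}, {"offset": [0, 0, 0], "yaw": 0}, {"offset": [0, 0, 0], "yaw": 0}, {"offset": [0, 0, 0], "yaw": 0}, {"offset": [0, 0, 0], "yaw": 0}, {"offset": [0, 0, 0], "yaw": 0}], fingers=0, grip_force=50)

```text
time_s: 4.97
eef_pos: [593.9, -209.1, 43.7]
ee_rot: [-0.498, 0.501, 0.502, -0.5]
force: [-0.7, -0.4, 5.7]
grip_width: 0.289
```

Request:
jog_arm(targets=[{"offset": [0, -0.005, 0], "yaw": 0}, {"offset": [0, -0.015, 0], "yaw": 0}, {"offset": [0, -0.035, 0], "yaw": 0}, {"offset": [0, -0.06, 0], "yaw": 0}, {"offset": [0, -0.09, 0], "yaw": 0}, {"offset": [0, -0.115, 0], "yaw": 0}, {"offset": [0, -0.12, 0], "yaw": 0}, {"offset": [0, -0.12, 0], "yaw": 0}, {"offset": [0, -0.12, 0], "yaw": 0}])

```text
time_s: 5.72
eef_pos: [592.8, -208.7, 162.3]
ee_rot: [-0.498, 0.5, 0.501, -0.5]
force: [0.8, 1.0, -2.9]
grip_width: 0.284
```

```bash
python3 look.py w3 gear dish_green dish_grey; python3 -c "
from h import *
print(toolT().round(4))"
```

```text
tcp [ 592.8 -208.7  162.3] xaxis [-0.003  1.    -0.   ]
gear 0.7 [494.   0. 592.  69.] [541.2  29.1] [ 68.2 104.4] z 18 [449.7 -21.9]
gear 0.65 [272. 201. 363. 316.] [317.8 255.8] [ 94.7 113.2] z 18 [ 664.6 -209. ]
dish_green 0.82 [261. 147. 360. 222.] [310.6 192.9] [93.6 95.7] z 16 [ 595.5 -216.3]
dish_green 0.69 [ 98. 148. 196. 240.] [149.2 193.4] [ 86.5 101.1] z 16 [ 596.5 -377.4]
dish_grey 0.87 [561. 195. 640. 274.] [610.8 234.5] [76.4 96.5] z 16 [640.6 104.9]
[[-3.200000e-03  1.800000e-03 -1.000000e+00  5.928418e+02]
 [ 1.000000e+00 -1.000000e-04 -3.200000e-03 -2.087078e+02]
 [-1.000000e-04 -1.000000e+00 -1.800000e-03  1.619939e+02]
 [ 0.000000e+00  0.000000e+00  0.000000e+00  1.000000e+00]]
```

View pics/w3.png

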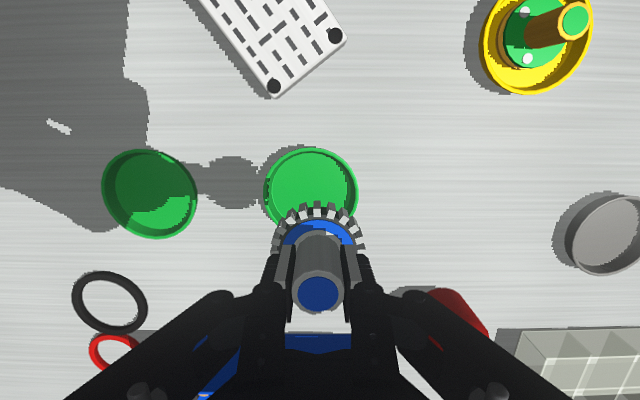

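The gear is held upright between the fingers at (317,250). I'll carry it to the grey dish at about (643,110).

Request:
jog_arm(targets=[{"offset": [0.015, 0, -0.002], "yaw": 0}, {"offset": [0.045, 0, -0.007], "yaw": 0}, {"offset": [0.08, 0, -0.012], "yaw": 0}, {"offset": [0.115, 0, -0.018], "yaw": 0}, {"offset": [0.15, 0, -0.023], "yaw": 0}, {"offset": [0.185, 0, -0.029], "yaw": 0}, {"offset": [0.22, 0, -0.034], "yaw": 0}, {"offset": [0.255, 0, -0.04], "yaw": 0}, {"offset": [0.285, 0, -0.045], "yaw": 0}, {"offset": [0.308, 0, -0.048], "yaw": 0}, {"offset": [0.319, 0, -0.05], "yaw": 0}, {"offset": [0.319, 0, -0.05], "yaw": 0}])

```text
time_s: 6.92
eef_pos: [641.4, 113.2, 161.3]
ee_rot: [-0.498, 0.499, 0.502, -0.501]
force: [-0.1, -0.4, -1.7]
grip_width: 0.289
```

```bash
python3 look.py w4 gear dish_grey tub
```

```text
tcp [641.4 113.2 161.3] xaxis [-0.006  1.     0.   ]
gear 0.77 [272. 202. 368. 315.] [316.9 256. ] [ 97.4 114.3] z 18 [712.5 112.3]
dish_grey 0.62 [268. 146. 364. 220.] [316.5 191.5] [92.4 95.5] z 16 [642.  111.5]
tub 0.76 [449. 184. 587. 295.] [516.1 235. ] [111.4 138.7] z 18 [687.3 319.6]
tub 0.17 [107.   0. 208.  32.] [154.9 -16.8] [ 93.9 110. ] z 18 [467.8 -18.9]
```

View pics/w4.png

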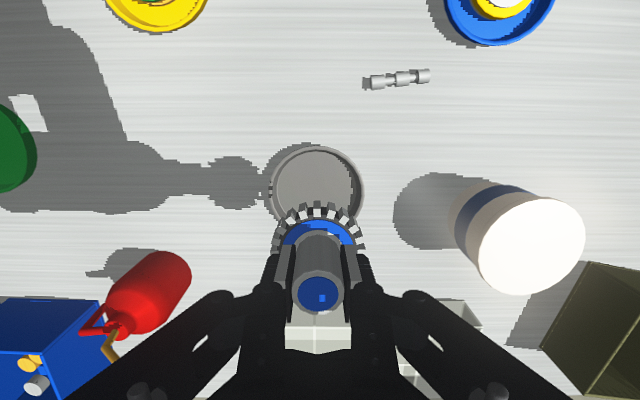

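The grey dish at (316,192) lies straight below the gear. The tub at (530,240) and the can at (150,290) are well clear, so I'll lower the gear.

Request:
jog_arm(targets=[{"offset": [-0.001, 0.015, -0.001], "yaw": 0}, {"offset": [-0.001, 0.045, -0.001], "yaw": 0}, {"offset": [-0.001, 0.075, -0.001], "yaw": 0}, {"offset": [-0.001, 0.095, -0.001], "yaw": 0}, {"offset": [-0.001, 0.106, -0.001], "yaw": 0}, {"offset": [-0.001, 0.111, -0.001], "yaw": 0}, {"offset": [-0.001, 0.115, -0.001], "yaw": 0}, {"offset": [-0.001, 0.117, -0.001], "yaw": 0}, {"offset": [-0.001, 0.117, -0.001], "yaw": 0}, {"offset": [-0.001, 0.117, -0.001], "yaw": 0}])

```text
time_s: 7.95
eef_pos: [643.4, 108.1, 46.0]
ee_rot: [-0.499, 0.5, 0.501, -0.5]
force: [-0.0, 0.3, -1.6]
grip_width: 0.291
```

Request:
jog_arm(targets=[{"offset": [0.001, 0.001, 0], "yaw": 0}, {"offset": [0.001, 0.002, 0], "yaw": 0}, {"offset": [0.001, 0.002, 0], "yaw": 0}])

```text
time_s: 8.2
eef_pos: [643.5, 109.2, 44.2]
ee_rot: [-0.499, 0.5, 0.501, -0.5]
force: [-0.3, -0.1, -1.8]
grip_width: 0.285
```

Request:
jog_arm(targets=[{"offset": [0.001, 0.001, 0], "yaw": 0}, {"offset": [0.001, 0.002, 0], "yaw": 0}, {"offset": [0.001, 0.002, 0], "yaw": 0}])

```text
time_s: 8.45
eef_pos: [643.8, 110.0, 43.7]
ee_rot: [-0.498, 0.501, 0.501, -0.5]
force: [-5.0, -2.1, 8.8]
grip_width: 0.289
```

Contact: upward force of 8.8 N. Releasing, then rising.

Request:
jog_arm(targets=[{"offset": [0, 0, 0], "yaw": 0}, {"offset": [0, 0, 0], "yaw": 0}, {"offset": [0, 0, 0], "yaw": 0}, {"offset": [0, 0, 0], "yaw": 0}, {"offset": [0, 0, 0], "yaw": 0}, {"offset": [0, 0, 0], "yaw": 0}, {"offset": [0, 0, 0], "yaw": 0}, {"offset": [0, 0, 0], "yaw": 0}], fingers=0.0854)

```text
time_s: 9.12
eef_pos: [643.8, 110.0, 43.6]
ee_rot: [-0.498, 0.501, 0.501, -0.5]
force: [0.2, -0.3, 0.1]
grip_width: 0.999
```

Request:
jog_arm(targets=[{"offset": [0, -0.01, 0], "yaw": 0}, {"offset": [0, -0.03, 0], "yaw": 0}, {"offset": [0, -0.06, 0], "yaw": 0}, {"offset": [0, -0.09, 0], "yaw": 0}, {"offset": [0, -0.117, 0], "yaw": 0}, {"offset": [0, -0.117, 0], "yaw": 0}, {"offset": [0, -0.117, 0], "yaw": 0}])

```text
time_s: 9.7
eef_pos: [643.8, 110.1, 162.8]
ee_rot: [-0.497, 0.502, 0.502, -0.499]
force: [0.4, -0.0, -0.9]
grip_width: 0.998
```

```bash
python3 look.py w5 gear dish_grey
```

```text
tcp [643.8 110.1 162.8] xaxis [-0.002  1.    -0.001]
gear 0.71 [292. 161. 348. 220.] [317.7 190. ] [56.8 57.4] z 18 [643.9 109.4]
dish_grey 0.94 [270. 141. 370. 234.] [319.7 187.7] [93.4 96.8] z 16 [642.1 111.3]
```

View pics/w5.png

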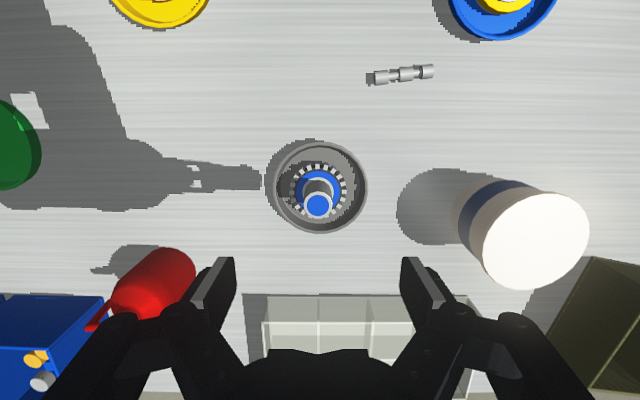

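The gear stands upright and centred in the grey dish (318,190), about 3 mm off. Next, the carrier at (452,-24).

Request:
jog_arm(targets=[{"offset": [-0.01, 0, 0.015], "yaw": 0}, {"offset": [-0.034, 0, 0.048], "yaw": 0}, {"offset": [-0.057, 0, 0.081], "yaw": 0}, {"offset": [-0.08, 0, 0.114], "yaw": 0}, {"offset": [-0.103, 0, 0.147], "yaw": 0}, {"offset": [-0.122, 0, 0.175], "yaw": 0}, {"offset": [-0.134, 0, 0.192], "yaw": 0}, {"offset": [-0.134, 0.01, 0.192], "yaw": 0}, {"offset": [-0.134, 0.03, 0.192], "yaw": 0}, {"offset": [-0.134, 0.05, 0.192], "yaw": 0}, {"offset": [-0.134, 0.05, 0.192], "yaw": 0}])

```text
time_s: 10.77
eef_pos: [449.0, -23.9, 105.9]
ee_rot: [0.501, -0.498, -0.499, 0.501]
force: [-0.1, 0.9, -0.4]
grip_width: 0.997
```

```bash
python3 look.py w6 carrier dish_yellow
```

```text
tcp [449.  -23.9 105.9] xaxis [-0.002  1.     0.001]
carrier 0.56 [282. 178. 354. 253.] [316.9 215. ] [68.  74.4] z 18 [451.1 -25. ]
dish_yellow 0.61 [261. 158. 383. 272.] [321.  214.4] [109.6 117.6] z 16 [451.3 -21.8]
```

View pics/w6.png

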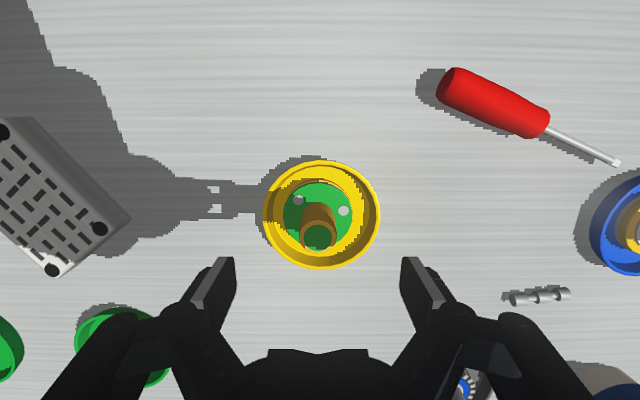

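The carrier's hub (318,235) is centred between the fingers. Moving 2 mm in x and down 62 mm, then gripping.

Request:
jog_arm(targets=[{"offset": [0, 0.02, -0.002], "yaw": 0}, {"offset": [0, 0.04, -0.002], "yaw": 0}, {"offset": [0, 0.055, -0.002], "yaw": 0}, {"offset": [0, 0.062, -0.002], "yaw": 0}, {"offset": [0, 0.062, -0.002], "yaw": 0}, {"offset": [0, 0.062, -0.002], "yaw": 0}])

```text
time_s: 11.42
eef_pos: [453.9, -24.5, 48.5]
ee_rot: [-0.498, 0.5, 0.501, -0.5]
force: [-0.4, 1.2, -0.4]
grip_width: 0.997
```

Request:
jog_arm(targets=[{"offset": [0, 0, 0], "yaw": 0}, {"offset": [0, 0, 0], "yaw": 0}, {"offset": [0, 0, 0], "yaw": 0}, {"offset": [0, 0, 0], "yaw": 0}, {"offset": [0, 0, 0], "yaw": 0}, {"offset": [0, 0, 0], "yaw": 0}, {"offset": [0, 0, 0], "yaw": 0}, {"offset": [0, 0, 0], "yaw": 0}], fingers=0, grip_force=50)

```text
time_s: 12.08
eef_pos: [454.0, -24.6, 48.9]
ee_rot: [-0.498, 0.501, 0.501, -0.5]
force: [-0.6, 1.1, 4.9]
grip_width: 0.286
```

Request:
jog_arm(targets=[{"offset": [0, -0.005, 0], "yaw": 0}, {"offset": [0, -0.015, 0], "yaw": 0}, {"offset": [0, -0.035, 0], "yaw": 0}, {"offset": [0, -0.06, 0], "yaw": 0}, {"offset": [0, -0.09, 0], "yaw": 0}, {"offset": [0, -0.112, 0], "yaw": 0}, {"offset": [0, -0.116, 0], "yaw": 0}, {"offset": [0, -0.116, 0], "yaw": 0}])

```text
time_s: 12.75
eef_pos: [454.0, -24.5, 165.8]
ee_rot: [-0.497, 0.501, 0.501, -0.5]
force: [-1.1, 0.5, -2.3]
grip_width: 0.285
```

Request:
jog_arm(targets=[{"offset": [-0.012, 0, -0.009], "yaw": 0}, {"offset": [-0.036, 0, -0.027], "yaw": 0}, {"offset": [-0.065, 0, -0.048], "yaw": 0}, {"offset": [-0.094, 0, -0.07], "yaw": 0}, {"offset": [-0.123, 0, -0.092], "yaw": 0}, {"offset": [-0.152, 0, -0.113], "yaw": 0}, {"offset": [-0.178, 0, -0.133], "yaw": 0}, {"offset": [-0.192, 0, -0.143], "yaw": 0}, {"offset": [-0.192, 0, -0.143], "yaw": 0}, {"offset": [-0.192, 0, -0.143], "yaw": 0}])

```text
time_s: 13.58
eef_pos: [596.8, -216.2, 164.3]
ee_rot: [-0.499, 0.5, 0.501, -0.5]
force: [-0.7, 0.9, -1.5]
grip_width: 0.284
```

```bash
python3 look.py w7 carrier dish_green
```

```text
tcp [ 596.8 -216.2  164.3] xaxis [-0.002  1.    -0.   ]
carrier 0.59 [267. 191. 366. 302.] [318.  244.7] [ 92.1 109.7] z 18 [ 656.4 -216.3]
dish_green 0.8 [271. 146. 365. 213.] [318.1 188.2] [90.6 95.1] z 16 [ 595.1 -216.4]
dish_green 0.56 [108. 143. 202. 234.] [156.6 189.5] [ 86.1 100.4] z 16 [ 596.7 -377.7]
```

View pics/w7.png

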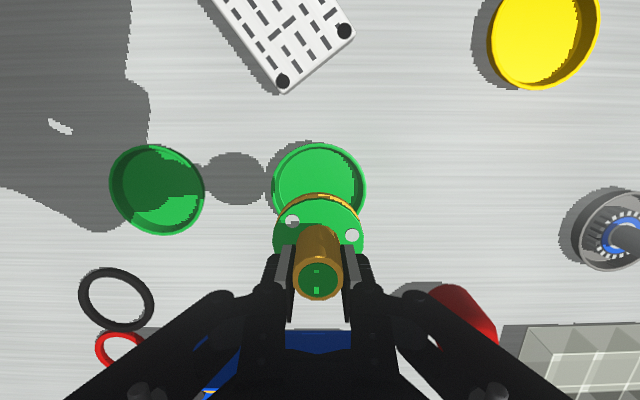

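The carrier is held over the green dish (318,188). The empty look-alike is at left (157,189). Lowering.

Request:
jog_arm(targets=[{"offset": [0, 0.015, 0], "yaw": 0}, {"offset": [0, 0.045, 0], "yaw": 0}, {"offset": [0, 0.075, 0], "yaw": 0}, {"offset": [0, 0.095, 0], "yaw": 0}, {"offset": [0, 0.105, 0], "yaw": 0}, {"offset": [0, 0.109, 0], "yaw": 0}, {"offset": [0, 0.111, 0], "yaw": 0}, {"offset": [0, 0.112, 0], "yaw": 0}, {"offset": [0, 0.112, 0], "yaw": 0}])

```text
time_s: 14.48
eef_pos: [597.9, -215.5, 55.5]
ee_rot: [-0.497, 0.501, 0.502, -0.5]
force: [-0.3, 0.0, -2.2]
grip_width: 0.291
```

Request:
jog_arm(targets=[{"offset": [0, 0.001, 0], "yaw": 0}, {"offset": [0, 0.002, 0], "yaw": 0}, {"offset": [0, 0.002, 0], "yaw": 0}])

```text
time_s: 14.73
eef_pos: [598.0, -215.5, 53.8]
ee_rot: [-0.497, 0.501, 0.502, -0.5]
force: [0.1, 0.6, -3.6]
grip_width: 0.285
```

Request:
jog_arm(targets=[{"offset": [0, 0.001, 0], "yaw": 0}, {"offset": [0, 0.002, 0], "yaw": 0}, {"offset": [0, 0.004, 0], "yaw": 0}, {"offset": [0, 0.004, 0], "yaw": 0}])

```text
time_s: 15.07
eef_pos: [597.8, -215.4, 49.4]
ee_rot: [-0.497, 0.501, 0.502, -0.5]
force: [1.1, 0.9, -2.0]
grip_width: 0.283
```

Request:
jog_arm(targets=[{"offset": [0, 0.001, 0], "yaw": 0}, {"offset": [0, 0.002, 0], "yaw": 0}, {"offset": [0, 0.002, 0], "yaw": 0}])

```text
time_s: 15.32
eef_pos: [598.1, -215.5, 48.9]
ee_rot: [-0.497, 0.501, 0.502, -0.5]
force: [-5.4, 2.9, 10.0]
grip_width: 0.285
```

Contact. Releasing and rising.

Request:
jog_arm(targets=[{"offset": [0, 0, 0], "yaw": 0}, {"offset": [0, 0, 0], "yaw": 0}, {"offset": [0, 0, 0], "yaw": 0}, {"offset": [0, 0, 0], "yaw": 0}, {"offset": [0, 0, 0], "yaw": 0}, {"offset": [0, 0, 0], "yaw": 0}, {"offset": [0, 0, 0], "yaw": 0}, {"offset": [0, 0, 0], "yaw": 0}], fingers=0.0854)

```text
time_s: 15.98
eef_pos: [598.1, -215.5, 48.9]
ee_rot: [-0.497, 0.501, 0.502, -0.5]
force: [-0.6, 0.3, 0.0]
grip_width: 1.003
```

Request:
jog_arm(targets=[{"offset": [0, -0.01, 0], "yaw": 0}, {"offset": [0, -0.03, 0], "yaw": 0}, {"offset": [0, -0.06, 0], "yaw": 0}, {"offset": [0, -0.09, 0], "yaw": 0}, {"offset": [0, -0.115, 0], "yaw": 0}, {"offset": [0, -0.115, 0], "yaw": 0}, {"offset": [0, -0.115, 0], "yaw": 0}])

```text
time_s: 16.57
eef_pos: [597.8, -215.4, 165.8]
ee_rot: [-0.496, 0.502, 0.502, -0.5]
force: [0.2, -0.9, -0.3]
grip_width: 1.003
```

```bash
python3 look.py w8 carrier dish_green
```

```text
tcp [ 597.8 -215.4  165.8] xaxis [-0.004  1.    -0.004]
carrier 0.7 [288. 155. 346. 211.] [317.9 185. ] [56.3 57. ] z 18 [ 593.6 -216.5]
dish_green 0.88 [269. 142. 365. 232.] [318.1 186.2] [92.4 97.3] z 16 [ 595.4 -216.2]
dish_green 0.56 [109. 143. 204. 230.] [157.3 186.6] [ 86.2 100.8] z 16 [ 596.6 -377.6]
```

View pics/w8.png

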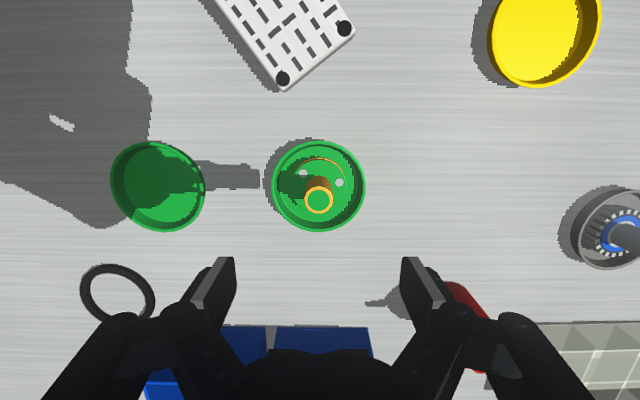

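The carrier stands in the green dish (318,186), within 2 mm. Next, the piston at about (462,262).

Request:
jog_arm(targets=[{"offset": [0.02, 0, 0.006], "yaw": 0}, {"offset": [0.058, 0, 0.017], "yaw": 0}, {"offset": [0.096, 0, 0.028], "yaw": 0}, {"offset": [0.134, 0, 0.039], "yaw": 0}, {"offset": [0.172, 0, 0.05], "yaw": 0}, {"offset": [0.21, 0, 0.061], "yaw": 0}, {"offset": [0.248, 0, 0.072], "yaw": 0}, {"offset": [0.286, 0, 0.083], "yaw": 0}, {"offset": [0.324, 0, 0.094], "yaw": 0}, {"offset": [0.362, 0, 0.105], "yaw": 0}, {"offset": [0.4, 0, 0.116], "yaw": 0}, {"offset": [0.43, 0, 0.125], "yaw": 0}])

```text
time_s: 17.72
eef_pos: [468.7, 216.9, 160.6]
ee_rot: [-0.498, 0.5, 0.501, -0.501]
force: [-0.1, 0.5, -0.2]
grip_width: 1.001
```

Request:
jog_arm(targets=[{"offset": [0.025, 0.01, 0.005], "yaw": 0}, {"offset": [0.045, 0.035, 0.01], "yaw": 0}, {"offset": [0.045, 0.055, 0.01], "yaw": 0}, {"offset": [0.045, 0.055, 0.01], "yaw": 0}, {"offset": [0.045, 0.055, 0.01], "yaw": 0}])

```text
time_s: 18.13
eef_pos: [458.1, 261.5, 104.7]
ee_rot: [0.498, -0.499, -0.5, 0.502]
force: [0.1, -0.3, 1.1]
grip_width: 0.996
```

```bash
python3 look.py w9 piston dish_blue
```

```text
tcp [458.1 261.5 104.7] xaxis [-0.005  1.    -0.003]
piston 0.55 [290. 182. 359. 254.] [322.6 216.3] [68.  73.7] z 18 [461.1 264.6]
piston 0.42 [147. 369. 186. 400.] [163.3 393.1] [38.8 50.2] z 18 [659.4 101.9]
dish_blue 0.89 [259. 161. 373. 268.] [319.6 213.7] [110.  117.5] z 16 [459.8 262.2]
```

View pics/w9.png

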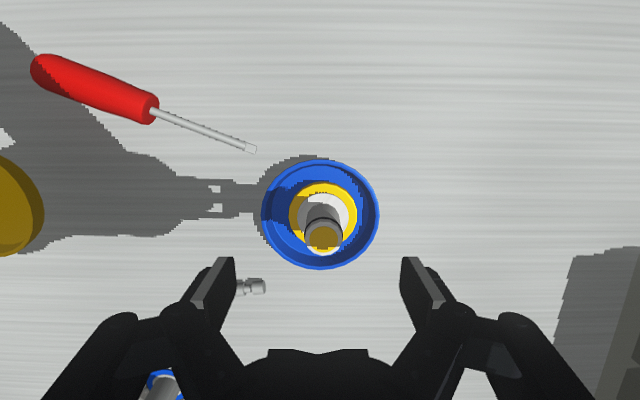

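The piston's hub (324,238) is in the blue dish (320,214). Moving 3 mm in x and 3 mm in y, down 59 mm, then gripping.

Request:
jog_arm(targets=[{"offset": [0.003, 0.02, -0.003], "yaw": 0}, {"offset": [0.003, 0.04, -0.003], "yaw": 0}, {"offset": [0.003, 0.053, -0.003], "yaw": 0}, {"offset": [0.003, 0.059, -0.003], "yaw": 0}, {"offset": [0.003, 0.059, -0.003], "yaw": 0}, {"offset": [0.003, 0.059, -0.003], "yaw": 0}])

```text
time_s: 18.78
eef_pos: [463.3, 264.2, 48.6]
ee_rot: [-0.498, 0.501, 0.502, -0.5]
force: [0.0, 1.0, -0.1]
grip_width: 0.999
```

Request:
jog_arm(targets=[{"offset": [0, 0, 0], "yaw": 0}, {"offset": [0, 0, 0], "yaw": 0}, {"offset": [0, 0, 0], "yaw": 0}, {"offset": [0, 0, 0], "yaw": 0}, {"offset": [0, 0, 0], "yaw": 0}, {"offset": [0, 0, 0], "yaw": 0}, {"offset": [0, 0, 0], "yaw": 0}, {"offset": [0, 0, 0], "yaw": 0}], fingers=0, grip_force=50)

```text
time_s: 19.45
eef_pos: [463.5, 264.3, 49.1]
ee_rot: [-0.498, 0.501, 0.502, -0.499]
force: [-2.3, -0.6, 5.4]
grip_width: 0.286
```

Request:
jog_arm(targets=[{"offset": [0, -0.005, 0], "yaw": 0}, {"offset": [0, -0.015, 0], "yaw": 0}, {"offset": [0, -0.035, 0], "yaw": 0}, {"offset": [0, -0.06, 0], "yaw": 0}, {"offset": [0, -0.09, 0], "yaw": 0}, {"offset": [0, -0.112, 0], "yaw": 0}, {"offset": [0, -0.116, 0], "yaw": 0}, {"offset": [0, -0.116, 0], "yaw": 0}])

```text
time_s: 20.12
eef_pos: [463.2, 264.6, 166.4]
ee_rot: [-0.497, 0.501, 0.503, -0.499]
force: [-0.0, -0.2, -2.9]
grip_width: 0.284
```

Request:
jog_arm(targets=[{"offset": [-0.015, 0, 0.001], "yaw": 0}, {"offset": [-0.045, 0, 0.002], "yaw": 0}, {"offset": [-0.08, 0, 0.003], "yaw": 0}, {"offset": [-0.115, 0, 0.004], "yaw": 0}, {"offset": [-0.15, 0, 0.005], "yaw": 0}, {"offset": [-0.185, 0, 0.007], "yaw": 0}, {"offset": [-0.22, 0, 0.008], "yaw": 0}, {"offset": [-0.25, 0, 0.009], "yaw": 0}, {"offset": [-0.275, 0, 0.01], "yaw": 0}, {"offset": [-0.286, 0, 0.01], "yaw": 0}, {"offset": [-0.286, 0, 0.01], "yaw": 0}])

```text
time_s: 21.03
eef_pos: [453.5, -23.0, 165.1]
ee_rot: [-0.499, 0.501, 0.502, -0.498]
force: [-0.0, 0.4, -1.9]
grip_width: 0.289
```

```bash
python3 look.py w10 piston dish_yellow
```

```text
tcp [453.5 -23.  165.1] xaxis [-0.     1.     0.001]
piston 0.71 [274. 196. 366. 299.] [317.3 246.3] [ 90.1 106.6] z 18 [516.2 -23.9]
dish_yellow 0.82 [274. 140. 370. 216.] [319.3 186.9] [91.3 95.6] z 16 [451.4 -21.8]
```

View pics/w10.png

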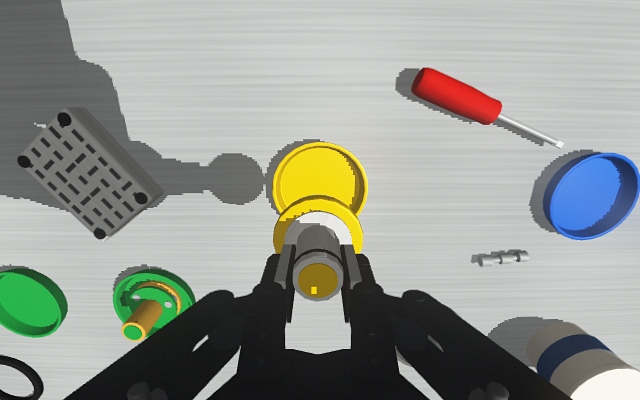

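The piston is held over the empty yellow dish (319,187). Lowering.

Request:
jog_arm(targets=[{"offset": [0.001, 0.015, 0], "yaw": 0}, {"offset": [0.001, 0.045, 0], "yaw": 0}, {"offset": [0.001, 0.075, 0], "yaw": 0}, {"offset": [0.001, 0.095, 0], "yaw": 0}, {"offset": [0.001, 0.105, 0], "yaw": 0}, {"offset": [0.001, 0.11, 0], "yaw": 0}, {"offset": [0.001, 0.112, 0], "yaw": 0}, {"offset": [0.001, 0.113, 0], "yaw": 0}, {"offset": [0.001, 0.113, 0], "yaw": 0}, {"offset": [0.001, 0.113, 0], "yaw": 0}])

```text
time_s: 22.02
eef_pos: [454.9, -19.3, 53.3]
ee_rot: [-0.497, 0.501, 0.503, -0.499]
force: [-0.4, 0.4, -1.1]
grip_width: 0.289
```

Request:
jog_arm(targets=[{"offset": [0, 0.001, 0], "yaw": 0}, {"offset": [0, 0.002, 0], "yaw": 0}, {"offset": [0, 0.002, 0], "yaw": 0}])

```text
time_s: 22.27
eef_pos: [455.0, -19.3, 51.4]
ee_rot: [-0.497, 0.501, 0.503, -0.499]
force: [0.9, 0.5, -1.0]
grip_width: 0.285
```

Request:
jog_arm(targets=[{"offset": [-0.001, 0.001, 0], "yaw": 0}, {"offset": [-0.002, 0.002, 0.001], "yaw": 0}, {"offset": [-0.002, 0.002, 0.001], "yaw": 0}])

```text
time_s: 22.52
eef_pos: [453.9, -21.5, 49.2]
ee_rot: [-0.497, 0.501, 0.503, -0.499]
force: [-0.2, 0.0, -2.2]
grip_width: 0.286
```

Request:
jog_arm(targets=[{"offset": [0, 0.001, 0], "yaw": 0}, {"offset": [0, 0.002, 0], "yaw": 0}, {"offset": [0, 0.002, 0], "yaw": 0}])

```text
time_s: 22.77
eef_pos: [454.1, -21.4, 49.0]
ee_rot: [-0.497, 0.501, 0.503, -0.499]
force: [-8.9, 2.5, 26.5]
grip_width: 0.285
```

Contact. Releasing and rising.

Request:
jog_arm(targets=[{"offset": [0, 0, 0], "yaw": 0}, {"offset": [0, 0, 0], "yaw": 0}, {"offset": [0, 0, 0], "yaw": 0}, {"offset": [0, 0, 0], "yaw": 0}, {"offset": [0, 0, 0], "yaw": 0}, {"offset": [0, 0, 0], "yaw": 0}, {"offset": [0, 0, 0], "yaw": 0}, {"offset": [0, 0, 0], "yaw": 0}], fingers=0.0854)

```text
time_s: 23.43
eef_pos: [454.1, -21.4, 48.9]
ee_rot: [-0.497, 0.501, 0.503, -0.499]
force: [-0.4, -0.1, -0.1]
grip_width: 0.999
```

Request:
jog_arm(targets=[{"offset": [0, -0.01, 0], "yaw": 0}, {"offset": [0, -0.03, 0], "yaw": 0}, {"offset": [0, -0.06, 0], "yaw": 0}, {"offset": [0, -0.09, 0], "yaw": 0}, {"offset": [0, -0.115, 0], "yaw": 0}, {"offset": [0, -0.115, 0], "yaw": 0}, {"offset": [0, -0.115, 0], "yaw": 0}])

```text
time_s: 24.02
eef_pos: [453.5, -21.6, 164.7]
ee_rot: [-0.496, 0.502, 0.504, -0.498]
force: [-0.9, -0.2, -1.3]
grip_width: 0.999
```

```bash
python3 look.py w11 piston dish_yellow
```

```text
tcp [453.5 -21.6 164.7] xaxis [-0.004  1.    -0.   ]
piston 0.87 [291. 158. 351. 213.] [317.8 186.1] [55.2 55.7] z 18 [450.5 -22.2]
dish_yellow 0.56 [267. 139. 368. 236.] [317.9 186.9] [92.4 96.5] z 16 [451.9 -22. ]
```

View pics/w11.png

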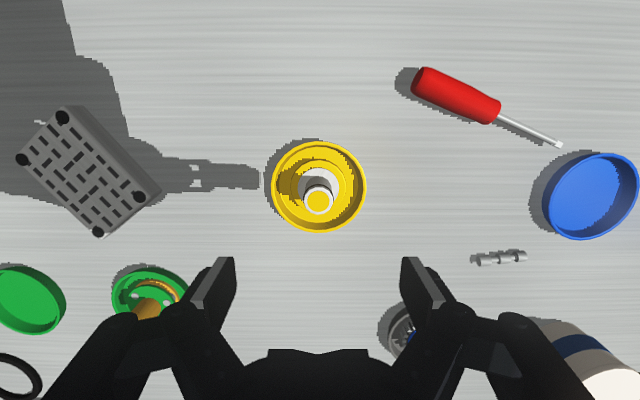

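The piston stands in the yellow dish (318,187). Now back to the gear at (644,109.5).

Request:
jog_arm(targets=[{"offset": [0.01, 0, -0.015], "yaw": 0}, {"offset": [0.034, 0, -0.048], "yaw": 0}, {"offset": [0.057, 0, -0.081], "yaw": 0}, {"offset": [0.08, 0, -0.114], "yaw": 0}, {"offset": [0.103, 0, -0.147], "yaw": 0}, {"offset": [0.122, 0, -0.175], "yaw": 0}, {"offset": [0.131, 0, -0.19], "yaw": 0}, {"offset": [0.131, 0.015, -0.19], "yaw": 0}, {"offset": [0.131, 0.04, -0.19], "yaw": 0}, {"offset": [0.131, 0.055, -0.19], "yaw": 0}, {"offset": [0.131, 0.055, -0.19], "yaw": 0}, {"offset": [0.131, 0.055, -0.19], "yaw": 0}])

```text
time_s: 25.17
eef_pos: [641.9, 110.4, 107.9]
ee_rot: [-0.498, 0.5, 0.502, -0.5]
force: [-0.0, -0.0, -0.7]
grip_width: 1.005
```

```bash
python3 look.py w12 gear dish_grey
```

```text
tcp [641.9 110.4 107.9] xaxis [-0.004  1.     0.001]
gear 0.58 [286. 178. 351. 253.] [316.7 214.2] [68.1 73.5] z 18 [644.9 109.2]
dish_grey 0.63 [258. 154. 377. 263.] [319.5 209.4] [110.  117.5] z 16 [641.5 111.4]
```

View pics/w12.png

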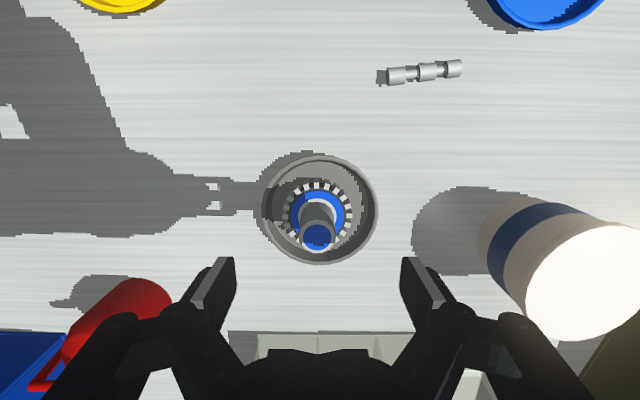

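Request:
jog_arm(targets=[{"offset": [-0.001, 0.02, -0.002], "yaw": 0}, {"offset": [-0.001, 0.04, -0.002], "yaw": 0}, {"offset": [-0.001, 0.054, -0.002], "yaw": 0}, {"offset": [-0.001, 0.06, -0.002], "yaw": 0}, {"offset": [-0.001, 0.06, -0.002], "yaw": 0}, {"offset": [-0.001, 0.06, -0.002], "yaw": 0}])

```text
time_s: 25.82
eef_pos: [645.9, 109.5, 51.5]
ee_rot: [-0.497, 0.501, 0.504, -0.498]
force: [-0.3, -0.1, 0.2]
grip_width: 0.997
```

Request:
jog_arm(targets=[{"offset": [0, 0, 0], "yaw": 0}, {"offset": [0, 0, 0], "yaw": 0}, {"offset": [0, 0, 0], "yaw": 0}, {"offset": [0, 0, 0], "yaw": 0}, {"offset": [0, 0, 0], "yaw": 0}, {"offset": [0, 0, 0], "yaw": 0}, {"offset": [0, 0, 0], "yaw": 0}, {"offset": [0, 0, 0], "yaw": 0}], fingers=0, grip_force=50)

```text
time_s: 26.48
eef_pos: [646.1, 109.6, 52.0]
ee_rot: [-0.497, 0.501, 0.504, -0.498]
force: [-0.6, 1.0, 5.2]
grip_width: 0.287
```

Request:
jog_arm(targets=[{"offset": [0, -0.005, 0], "yaw": 0}, {"offset": [0, -0.015, 0], "yaw": 0}, {"offset": [0, -0.035, 0], "yaw": 0}, {"offset": [0, -0.06, 0], "yaw": 0}, {"offset": [0, -0.09, 0], "yaw": 0}, {"offset": [0, -0.112, 0], "yaw": 0}, {"offset": [0, -0.116, 0], "yaw": 0}, {"offset": [0, -0.116, 0], "yaw": 0}])

```text
time_s: 27.15
eef_pos: [645.2, 109.5, 169.3]
ee_rot: [-0.496, 0.502, 0.505, -0.497]
force: [0.3, 0.2, -2.9]
grip_width: 0.282
```

Request:
jog_arm(targets=[{"offset": [0.008, 0, 0.012], "yaw": 0}, {"offset": [0.03, 0, 0.037], "yaw": 0}, {"offset": [0.053, 0, 0.065], "yaw": 0}, {"offset": [0.076, 0, 0.093], "yaw": 0}, {"offset": [0.1, 0, 0.121], "yaw": 0}, {"offset": [0.123, 0, 0.149], "yaw": 0}, {"offset": [0.142, 0, 0.172], "yaw": 0}, {"offset": [0.152, 0, 0.184], "yaw": 0}, {"offset": [0.152, 0, 0.184], "yaw": 0}, {"offset": [0.152, 0, 0.184], "yaw": 0}])

```text
time_s: 27.98
eef_pos: [459.8, 260.8, 165.6]
ee_rot: [-0.496, 0.501, 0.504, -0.499]
force: [0.1, 0.7, -2.2]
grip_width: 0.285
```

```bash
python3 look.py w13 gear dish_blue
```

```text
tcp [459.8 260.8 165.6] xaxis [-0.005  1.     0.   ]
gear 0.58 [273. 195. 363. 298.] [317.7 244.5] [ 91.3 106.1] z 18 [521.4 260.6]
dish_blue 0.81 [270. 142. 364. 218.] [319.6 188.3] [90.5 95.4] z 16 [459.9 262.2]
```

View pics/w13.png

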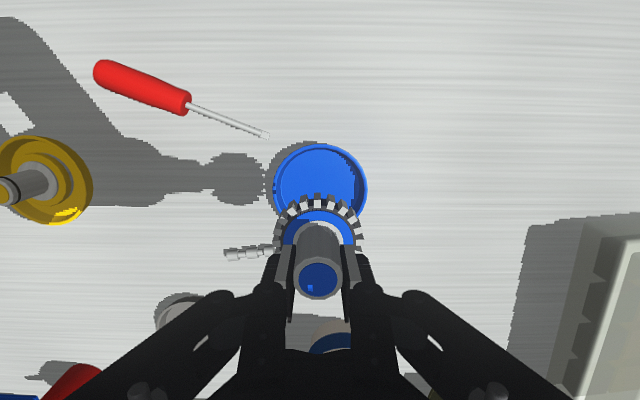

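The gear is held over the empty blue dish (320,188). Lowering with a 1 mm correction in each of x and y.

Request:
jog_arm(targets=[{"offset": [0.001, 0.015, -0.001], "yaw": 0}, {"offset": [0.001, 0.045, -0.001], "yaw": 0}, {"offset": [0.001, 0.075, -0.001], "yaw": 0}, {"offset": [0.001, 0.095, -0.001], "yaw": 0}, {"offset": [0.001, 0.105, -0.001], "yaw": 0}, {"offset": [0.001, 0.109, -0.001], "yaw": 0}, {"offset": [0.001, 0.111, -0.001], "yaw": 0}, {"offset": [0.001, 0.111, -0.001], "yaw": 0}, {"offset": [0.001, 0.111, -0.001], "yaw": 0}])

```text
time_s: 28.88
eef_pos: [464.2, 261.2, 56.3]
ee_rot: [-0.496, 0.503, 0.504, -0.497]
force: [0.0, -0.2, -2.3]
grip_width: 0.284
```

Request:
jog_arm(targets=[{"offset": [0, 0.001, 0], "yaw": 0}, {"offset": [0, 0.002, 0], "yaw": 0}, {"offset": [0, 0.002, 0], "yaw": 0}])

```text
time_s: 29.13
eef_pos: [464.4, 261.3, 54.7]
ee_rot: [-0.496, 0.503, 0.505, -0.497]
force: [-0.9, -0.5, -3.3]
grip_width: 0.284
```

Request:
jog_arm(targets=[{"offset": [0, 0.001, 0.001], "yaw": 0}, {"offset": [0, 0.002, 0.002], "yaw": 0}, {"offset": [0, 0.002, 0.002], "yaw": 0}])

```text
time_s: 29.38
eef_pos: [462.1, 261.2, 52.5]
ee_rot: [-0.496, 0.503, 0.505, -0.497]
force: [1.0, 0.1, -2.8]
grip_width: 0.284
```

Request:
jog_arm(targets=[{"offset": [0, 0.001, 0], "yaw": 0}, {"offset": [0, 0.0015, 0], "yaw": 0}, {"offset": [0, 0.0015, 0], "yaw": 0}])

```text
time_s: 29.63
eef_pos: [462.4, 261.4, 51.9]
ee_rot: [-0.496, 0.503, 0.505, -0.497]
force: [-2.6, 0.2, 8.3]
grip_width: 0.288
```

Contact. Releasing and rising.

Request:
jog_arm(targets=[{"offset": [0, 0, 0], "yaw": 0}, {"offset": [0, 0, 0], "yaw": 0}, {"offset": [0, 0, 0], "yaw": 0}, {"offset": [0, 0, 0], "yaw": 0}, {"offset": [0, 0, 0], "yaw": 0}, {"offset": [0, 0, 0], "yaw": 0}, {"offset": [0, 0, 0], "yaw": 0}, {"offset": [0, 0, 0], "yaw": 0}], fingers=0.0854)

```text
time_s: 30.3
eef_pos: [462.4, 261.4, 51.8]
ee_rot: [-0.496, 0.503, 0.505, -0.497]
force: [0.1, -0.2, 0.7]
grip_width: 1.0
```

Request:
jog_arm(targets=[{"offset": [0, -0.01, 0], "yaw": 0}, {"offset": [0, -0.03, 0], "yaw": 0}, {"offset": [0, -0.06, 0], "yaw": 0}, {"offset": [0, -0.09, 0], "yaw": 0}, {"offset": [0, -0.115, 0], "yaw": 0}, {"offset": [0, -0.115, 0], "yaw": 0}, {"offset": [0, -0.115, 0], "yaw": 0}])

```text
time_s: 30.88
eef_pos: [461.0, 261.4, 168.5]
ee_rot: [-0.495, 0.503, 0.506, -0.496]
force: [0.2, 0.1, -0.3]
grip_width: 1.003
```

```bash
python3 look.py w14 gear dish_blue
python3 - <<'E'
from h import *
for n in("top","scene"):
    c=ctrl.capture(n);cv2.imwrite(f"pics/{n}1.png",c["img"][:,:,::-1])
    if n=="top":
        for t in ["valve_body","oil_can","tub","piston","gear","carrier"]:
            for r in ctrl.boxes_of(n,t)[:1]: print(t,round(r["score"],2),np.round(r["box"]))
E
```

```text
tcp [461.  261.4 168.5] xaxis [-0.003  1.     0.002]
gear 0.81 [290. 160. 344. 214.] [317.1 186.1] [56.3 56.5] z 18 [460.2 260.6]
dish_blue 0.69 [267. 142. 363. 232.] [318.6 185.7] [90.6 94. ] z 16 [460.4 262.1]
dish_blue 0.53 [165. 294. 236. 345.] [198.3 324.5] [62.3 75.2] z 16 [637.2 116.4]
valve_body 0.68 [385. 226. 440. 280.]
oil_can 0.61 [325. 111. 350. 144.]
tub 0.59 [163. 136. 206. 179.]
piston 0.65 [308. 240. 327. 262.]
gear 0.69 [188. 239. 209. 262.]
carrier 0.9 [387. 179. 406. 198.]
```

View pics/w14.png

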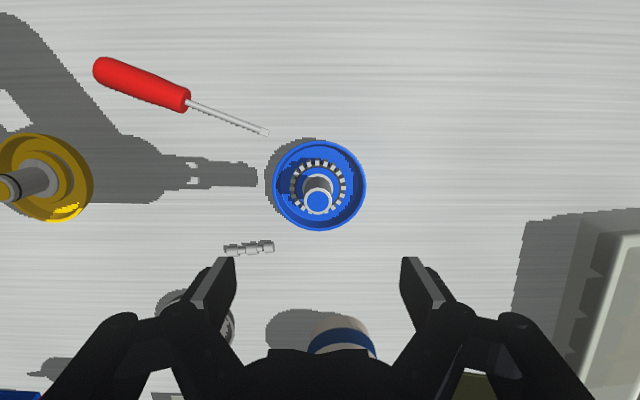

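View pics/top1.png

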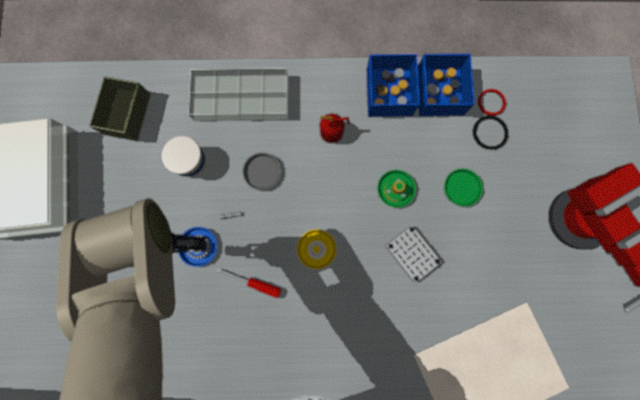

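View pics/scene1.png

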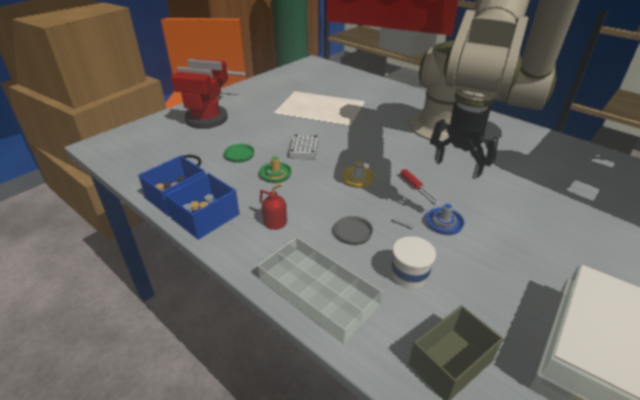

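The wrist view shows the gear centred in the blue dish (318,186). The top view shows the piston in yellow (317,249), the carrier in green (397,188) and the grey dish empty (263,172). The valve body, oil can and tub are where they were at the start. Handing in.

```bash
python3 -c "
from rig import ctrl
print(ctrl.finish_job())"
```

```text
the job is handed in; nothing more can be done
None
```

The three parts are swapped round: the piston is in the yellow dish, the gear in the blue one and the carrier in the green one nearest the base. The gear waited in the grey dish, which is empty again. I handed the job in at about 31 s of the 106 s allowed; no verdict is reported.

- **Placing:** wrist pictures after each release showed the part upright and within about 3 mm of its dish's centre (the limit is 18 mm). I lowered each part in steps of 2 mm or so until the force showed contact (8 to 27 N), then released it.
- **Things left alone:** in the final top picture the valve body, the oil can and the tub sit within 2–3 pixels of where they started, as close as that check can tell. The raised gripper was touching nothing.
- **Disagreement:** at the start the scene camera put the dishes 6–11 mm away from where the top camera did. The wrist camera agreed with the top camera, so I used those two.

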